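# Dispense one tablet into the empty dish

### The job

Press the red plunger of the tablet dispenser all the way down once and let it come back up, so that a single blue tablet is pushed out onto the landing tray. Then, with a fingertip, push that tablet sideways along the tray and right off its end, so that it drops into the empty dish (not the one that already has its tablet) and lies down in it, neither leaning on the lip nor standing on edge. Do not pick anything up, and leave the dishes and the other things where they stand.

Things in the scene. Friction and masses are not known exactly. Their poses are not given: they have to be found in the camera images.
- dispenser: fixed tablet dispenser; origin on the bench under the magazine axis, z up; its -x points to the tray side (towards the robot), y runs along the tray. Magazine: upright clear tube holding four tablets, 37 mm outside diameter, top 67 mm above the bench. Behind it the white plunger housing: x 0.027 to 0.081, y within 18 mm, top 84 mm above the bench
- plunger (a joint): travel of the red plunger, m: 0 up, 0.020 fully down; a spring returns it (1.4 N at the top, 3.8 N at the bottom, up to 2 N more while it moves a tablet). A crank drives a shuttle 2.2 mm forward for each mm: it pushes the lowest tablet out to the landing spot; as the plunger rises the shuttle goes back and the next tablet drops in place
- plunger_top (a point): centre of the top face of the red plunger knob (30 mm diameter), 115 mm above the bench when up, 58 mm behind (+x of) the magazine axis; pressed straight down
- tablet_0_center (a point): centre of the lowest tablet, the one the first press ejects: flat pale-blue disc, 25 mm diameter, 10 mm thick, 10 g, lying flat (centre 5 mm above what it lies on). At the start in the foot of the magazine; after the press loose on the tray near the landing spot
- landing_spot (a point): point on the tray floor, 37.5 mm in front of the magazine axis, where an ejected tablet comes to lie (up to 8 mm farther forward). The tray is a flat aluminium plate, floor 18 mm above the bench, x -0.061 to -0.017 and y -0.064 to 0.064 in the dispenser's frame, with rims 2.5 mm high along its front and back edges; its ends are open lips
- lip_left (a point): middle of the open end of the tray at the dispenser's +y end, on the tray floor, 18 mm above the bench; the lip overhangs the rim of the dish below by about 10 mm. Tablets are smooth (friction about 0.25). A tablet must be pushed until its rear edge is past the lip; short of that it tips and stays leaning on the lip
- lip_right (a point): the same at the dispenser's -y end
- dish_empty: the empty dish, which shall get the tablet: white porcelain dish, 72 x 75 mm, rim 14 mm high, floor about 4 mm thick; origin at the centre of its underside, z up; loose, tucked under one lip of the tray, its centre about 25 mm outside the lip (left or right varies)
- dish_filled: the dish that already has its tablet: white porcelain dish, 72 x 75 mm, rim 14 mm high, floor about 4 mm thick; origin at the centre of its underside, z up; loose, tucked under one lip of the tray, its centre about 25 mm outside the lip (the other one)
- tablet_old_center (a point): centre of the tablet that already lies in the filled dish, same size and colour
- tablet_1_center (a point): centre of the second tablet of the stack, which must stay in the magazine
- tablet_2_center (a point): centre of the third tablet of the stack, which must stay in the magazine
- tablet_3_center (a point): centre of the top tablet of the stack, which must stay in the magazine
- dropper: brown glass dropper bottle with a red bulb, 37 mm diameter, 96 mm high, behind the tray's left dish; leave alone; origin under its centre
- small_crucible: white porcelain crucible, 41 mm diameter, 32 mm high, behind the tray's right dish; leave alone; origin under its centre
- marker: black and red marker pen lying in front of the tray, 17 mm thick, 133 mm long; leave alone; origin under its centre

How it is judged:
On the way, in this order (a step that is already met when the one before it is completed fails the run):
1. the plunger is pressed fully down and the lowest tablet is pushed out of the magazine (value of joint plunger above 0.018 m and x of tablet_0_center in the frame of dispenser below -0.033 m), for 0.05 s.
2. the plunger is back up, the tablet lies flat on the tray by itself and the next one has dropped in its place (value of joint plunger below 0.002 m and x of tablet_0_center in the frame of dispenser between -0.052 and -0.03 m and y of tablet_0_center in the frame of dispenser between -0.02 and 0.02 m and angle between tablet_0's own z axis and vertical below 0.1 rad and linear speed of tablet_0 below 0.02 m/s and z of tablet_1_center in the frame of dispenser below 0.026 m), for 0.1 s.
3. the tablet is pushed along the tray to the lip over the empty dish (horizontal distance between tablet_0_center and dish_empty below 0.05 m and z of tablet_0_center in the frame of dispenser above 0.018 m).
4. the tablet lies in the empty dish (horizontal distance between tablet_0_center and dish_empty below 0.022 m and z of tablet_0_center in the frame of dish_empty below 0.0145 m and contact force between tablet_0 and dispenser below 0.01 N), for 0.2 s.
At the end, for the whole second after the job is handed in: the ejected tablet rests inside the dish that was empty (centre within 22 mm of its centre, under 14.5 mm above its underside, not leaning on the tray); plunger up (within 2 mm); the other three in the magazine (within 9 mm of its axis), the next one down; the old tablet in its own dish (all of step 4 and z of tablet_0_center in the frame of dish_empty above 0.004 m and linear speed of tablet_0 below 0.02 m/s and value of joint plunger below 0.002 m and horizontal distance between each of tablet_1_center, tablet_2_center, tablet_3_center and dispenser below 0.009 m and z of tablet_1_center in the frame of dispenser below 0.026 m and horizontal distance between tablet_old_center and dish_filled below 0.026 m); the robot touches nothing.
It fails at once if the tablet is lifted or carried (its centre over 10 mm above where it lies on the tray) (height (world z) of tablet_0_center above 0.034 m).
It fails at once if a second tablet is pushed out of the magazine (horizontal distance between any of tablet_1_center, tablet_2_center, tablet_3_center and dispenser above 0.018 m).
It fails at once if a dish is lifted or shoved more than 12 mm (distance of any of dish_empty, dish_filled from where it was at the start of the episode above 0.012 m).
It fails at once if a bystander (dropper bottle, crucible, marker) is moved more than 15 mm (distance of any of dropper, small_crucible, marker from where it was at the start of the episode above 0.015 m).
It fails at once if the old tablet is taken out of its dish (horizontal distance between tablet_old_center and dish_filled above 0.03 m).
It also fails if it takes over 43 s, if anything falls off the work surface, if the arm or the gripper's body presses on something with over 40 N, if the wrist force passes 120 N, or if a joint passes its speed limit or range.

### The arm

A 6-joint arm with a two-finger parallel gripper is mounted at the origin on the work surface; the furniture and walls round the work are solid. World frame = base frame: x ahead of the robot, y to its left, z up, the work surface at z = 0. Lengths are in m, angles in rad, forces in N, time in s.
With the tool pointing down it reaches from about 0.4 to 0.825 m from the base axis. Payload 7 kg.
Tool frame: the origin (TCP) lies on the centre line of the jaws, within the pads' length; the fingertips stand 11 mm ahead of it and the grasp point (between the pads) lies 8 mm behind it; z points along the fingers, x is the direction in which the jaws open and shut, and the axes are right-handed (so a half turn about z gives the same grasp; the last joint's range is limited). The gripper opens to 85 mm and grips with 20 to 120 N. Pads are 22 mm wide; open, the fingers measure 114 mm over their backs; the gripper's body (76 mm by 85 mm) begins 54 mm behind the grasp point. The pads swing forward as they close: fully open they stand 13 mm farther back than shut.
Start: joints at [-0.939, 0.359, 0.012, 0, -1.224, -0.288], TCP at [0.227, -0.635, 0.242] pointing down, gripper open.
Joint ranges: [-3.07, 3.07], [-1.43, 2.12], [-1.02, 1.25], [-3.03, 1.67], [-3.05, -0], [-3.03, 3.03]. Speed limits (rad/s): [2.39, 2.39, 3.01, 3.14, 3.14, 3.14].

### API

Orientations are given as a unit quaternion [w, x, y, z].
In Python, from station import env, imaging, ticket gives the robot as it stands. The module is installed in compiled form; this text tells all that it offers.
- The arm moves only by the tool play_rows, never from a script. Its argument "plan" is one flat list of numbers, 7 for each row, row after row: the shift along the tool's x, y, z in units of 30 mm (1.0 is 30 mm), then the turn, a rotation vector about the tool's x, y, z in units of 5 degrees (1.0 is 5 degrees), then the opening, from -1 (shut) to 1 (fully open), so that 0 is half open. A call has 1 to 8 rows; each row shifts and turns the commanded pose from where the row before left it, along the tool's axes as they then stand; what a row does not reach is not made up. A row lasts 1/8 s, in which the tool goes at most 62.5 mm and 10.7 degrees, less where a joint would pass 70% of its speed; a pose out of reach is approached as far as the arm can. A call is refused whole if a number of a shift passes 1 or a number of a turn 1, either way. A call with a gripper value outside its range is refused whole. The fingers move at their own pace and stop on an object; "newtons" is the grip in N (left out, the last holds). Time passes only in rows, so rows that do not move let the fingers close. It gives the time, the measured TCP pose, the force and the opening at its end, in the units of the state.
- env.observe(): the state, without advancing time (a new reading comes with each control period).
- imaging.read_camera(name): name is "side" or "top"; returns a dict with "img" (400x640x3 uint8, red, green, blue), "intrinsics" (3x3 intrinsics, pixels), "world_from_camera" (4x4, takes a point from camera to world coordinates). Camera axes: x right, y up, looking along -z (the intrinsics and any distortion apply to the point x, -y, -z); pixel columns grow to the right and rows downward; lengths in m; the calibration is good to about 2 mm. A picture is of the moment at which its call begins. There is no depth.
- ticket.sign_off(): hands the job in, once; it reports no verdict.
The state is a dict: "clock": time; "joints": joint angles; "joint_vel": joint speeds; "effort": joint torques, N m; "tool_pos": TCP position; "eef_rot": TCP orientation; "force": force on the tool from outside, world axes, zero at the start; "torque": the same for the moment, N m; "finger_gap": opening from 0.0 (shut) to 1.0 (fully open).
Only numpy, scipy, OpenCV 4.12 (cv2) and the standard library are available. Lean on these libraries where they do the work, as an engineer would, in place of code of your own. Each camera call takes 0.05 s, during which the arm holds its last target.

## Working session

There is one attempt and no reset: what is moved stays moved. The work goes in short steps, Python scripts to look and compute and a tool call to move; the robot and the scene stay as the last step left them, time stands still between calls to the robot, and variables do not carry over. Pictures are saved under pics/ and viewed, and the job is handed in when it is done.

Besides the shell and the picture viewer there is one more tool, called after "Call:" by a JSON object that holds its "api" and its "payload", one argument or row to a line. play_rows: Moves the arm, as the interface text tells. Its arguments: {"type":"object","properties":{"plan":{"type":"array"},"newtons":{"type":"number"}},"required":["plan"]}

```bash
mkdir -p pics
cat > h.py <<'E'
import numpy as np, cv2
from station import env, imaging, ticket
def snap(n,tag):
    d=imaging.read_camera(n); cv2.imwrite(f'pics/{tag}.png',cv2.cvtColor(d['img'],cv2.COLOR_RGB2BGR)); return d
def ray(d,u,v):
    K=np.array(d['intrinsics']);T=np.array(d['world_from_camera'])
    p=np.linalg.solve(K,[u,v,1.]); p=np.array([p[0],-p[1],-p[2]])
    return T[:3,3],T[:3,:3]@p
def onz(d,u,v,z):
    o,r=ray(d,u,v); return o+r*(z-o[2])/r[2]
def proj(d,P):
    K=np.array(d['intrinsics']);T=np.array(d['world_from_camera'])
    q=T[:3,:3].T@(np.array(P)-T[:3,3]); p=K@[q[0],-q[1],-q[2]]; return p[:2]/p[2]
def tri(d1,p1,d2,p2):
    o1,a=ray(d1,*p1);o2,b=ray(d2,*p2)
    s=np.linalg.lstsq(np.c_[a,-b],o2-o1,rcond=None)[0]
    A=o1+a*s[0];B=o2+b*s[1]; return (A+B)/2,np.linalg.norm(A-B)
E
python3 - <<'E'
from h import *
a=snap('top','t0');b=snap('side','s0')
np.set_printoptions(precision=4,suppress=True)
for d in(a,b): print({k:v for k,v in d.items() if k!='img'})
print(env.observe())
E
```

```text
{'intrinsics': array([[513.3738,   0.    , 323.6446],
       [  0.    , 513.3738, 195.7759],
       [  0.    ,   0.    ,   1.    ]]), 'world_from_camera': array([[-0.0162,  0.981 , -0.1935,  0.3276],
       [-0.9997, -0.0127,  0.0196,  0.0606],
       [ 0.0168,  0.1938,  0.9809,  0.9394],
       [ 0.    ,  0.    ,  0.    ,  1.    ]])}
{'intrinsics': array([[443.5159,   0.    , 324.8536],
       [  0.    , 443.5159, 200.356 ],
       [  0.    ,   0.    ,   1.    ]]), 'world_from_camera': array([[ 0.9003,  0.175 , -0.3985,  0.1508],
       [-0.4345,  0.4152, -0.7992, -0.6265],
       [ 0.0256,  0.8927,  0.4499,  0.4831],
       [ 0.    ,  0.    ,  0.    ,  1.    ]])}
{'clock': 0.1, 'joints': array([-0.9389,  0.3593,  0.0112, -0.0003, -1.2241, -0.2881]), 'joint_vel': array([-0.0005, -0.003 ,  0.0018,  0.0001, -0.0002,  0.0006]), 'effort': array([ -0.0031, -58.4764,  29.4109,   6.9544,  -0.0031,  -0.    ]), 'tool_pos': array([ 0.2273, -0.6351,  0.2415]), 'eef_rot': array([-0.0006,  0.5758,  0.8176,  0.0004]), 'force': array([ 0.6014, -0.1462,  0.0072]), 'torque': array([ 0.0064, -0.0053,  0.006 ]), 'finger_gap': 0.9973706105271146}
```

```bash
sleep 1; ls pics
```

```text
s0.png
t0.png
```

View pics/t0.png

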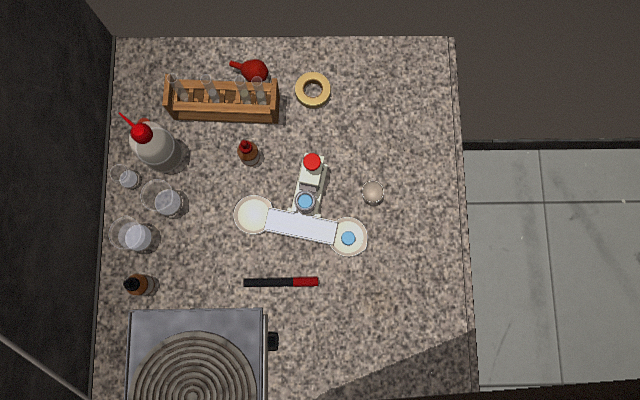

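View pics/s0.png

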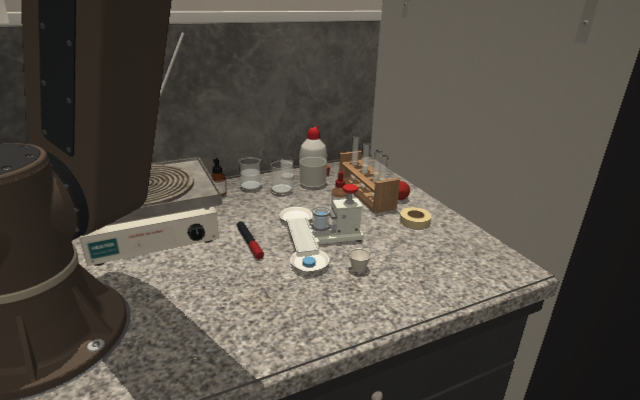

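The top view shows the red plunger knob at about (312,161), the magazine at (305,201), the empty dish at left (253,214), and the filled dish at (348,237). The tray lies between the two dishes. Next I'll measure with colour masks.

Run:
```python
from h import *
np.set_printoptions(precision=4,suppress=True)
a=imaging.read_camera('top');b=imaging.read_camera('side')
cv2.imwrite('pics/t1.png',cv2.resize(cv2.cvtColor(a['img'][130:290,220:400],cv2.COLOR_RGB2BGR),None,fx=4,fy=3.75 if 0 else 3.7,interpolation=cv2.INTER_CUBIC)[:600,:800])
cv2.imwrite('pics/s1.png',cv2.resize(cv2.cvtColor(b['img'][170:290,230:390],cv2.COLOR_RGB2BGR),None,fx=4.9,fy=4.9,interpolation=cv2.INTER_CUBIC))
def blobs(d,roi,f,mn=10):
    hsv=cv2.cvtColor(d['img'],cv2.COLOR_RGB2HSV); m=f(hsv).astype(np.uint8); k=np.zeros_like(m);x0,y0,x1,y1=roi;k[y0:y1,x0:x1]=1;m*=k
    n,_,s,c=cv2.connectedComponentsWithStats(m)
    return [(s[i],c[i]) for i in range(1,n) if s[i][4]>mn]
red=lambda h:((h[...,0]<8)|(h[...,0]>172))&(h[...,1]>150)&(h[...,2]>80)
blue=lambda h:(h[...,0]>95)&(h[...,0]<115)&(h[...,1]>70)&(h[...,2]>90)
for nm,d,r in(('top',a,(220,130,400,290)),('side',b,(230,170,390,290))):
    print(nm,'red',blobs(d,r,red)); print('blue',blobs(d,r,blue))
```

```text
top red [(array([239, 140,  13,  12,  86], dtype=int32), array([244.6279, 145.8605])), (array([303, 153,  18,  17, 234], dtype=int32), array([311.5214, 161.1923])), (array([293, 277,  25,   9, 216], dtype=int32), array([305.1574, 281.162 ]))]
blue [(array([298, 194,  14,  14, 158], dtype=int32), array([304.6266, 200.7595])), (array([342, 232,  13,  13, 142], dtype=int32), array([347.8944, 237.9577]))]
side red [(array([336, 180,   9,   4,  25], dtype=int32), array([339.92, 181.4 ])), (array([338, 184,  20,   9, 124], dtype=int32), array([349.2984, 187.9597])), (array([249, 241,  14,  15, 123], dtype=int32), array([255.0407, 248.0081]))]
blue [(array([317, 212,   9,   3,  20], dtype=int32), array([320.85, 212.95])), (array([303, 257,  12,  10,  98], dtype=int32), array([308.5612, 261.2653]))]
```

View pics/t1.png

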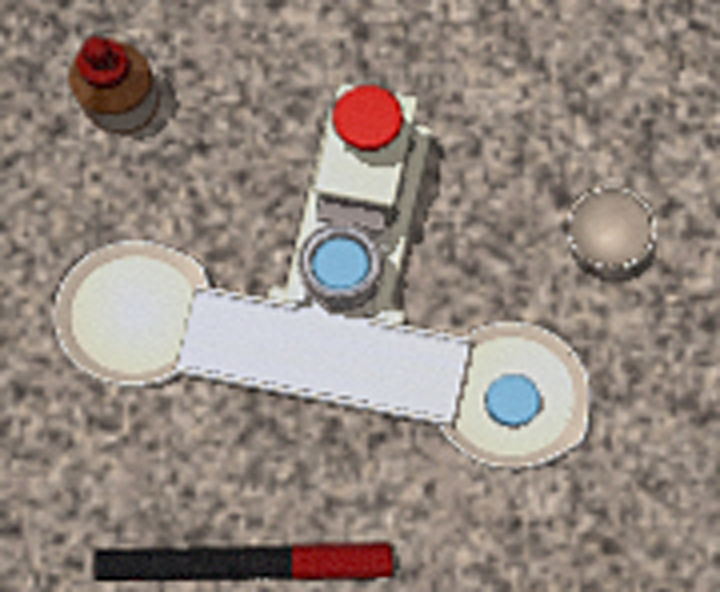

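View pics/s1.png

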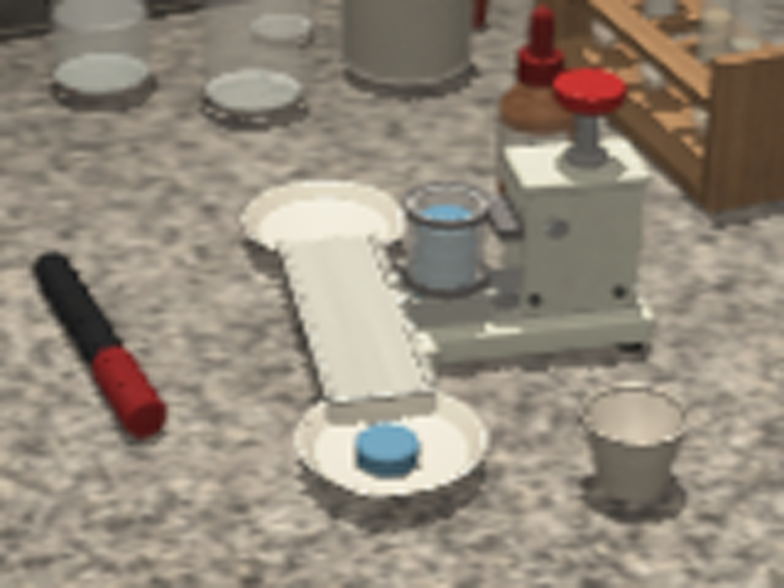

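Run:
```python
from h import *
np.set_printoptions(precision=4,suppress=True)
a=imaging.read_camera('top');b=imaging.read_camera('side')
T=lambda x,y:(220+x/4-.4,130+y/3.7-.4); S=lambda x,y:(230+x/4.9-.4,170+y/4.9-.4)
knob=(311.5,161.2)
print('knob tri',tri(a,knob,b,S(591,87)),'z.115',onz(a,*knob,.115),'side',onz(b,*S(591,87),.115))
print('mag',[onz(a,*T(341,260),.067)],'blue',onz(a,304.6,200.8,.018+.04), onz(a,304.6,200.8,.0625), tri(a,(304.6,200.8),b,S(446,213)))
print('magside top', onz(b,*S(446,201),.067))
c=[T(203,287),T(180,370),T(470,340),T(447,422)]
s=[S(280,240),None,None,None]
Z=.0205
P=[onz(a,*q,Z) for q in c];print('tray corners',P)
sc=[S(374,236),S(278,241),S(435,390),S(328,402)]
for q,r in zip(c,sc): print('tri',tri(a,q,b,r),onz(b,*r,Z))
P=np.array(P);lL=(P[0]+P[1])/2;lR=(P[2]+P[3])/2
e=lL-lR;print('lips',lL,lR,np.linalg.norm(e),np.degrees(np.arctan2(e[1],e[0])))
y=e/np.linalg.norm(e);x=np.array([y[1],-y[0],0]);ctr=(lL+lR)/2
print('disp origin from tray',ctr+.039*x,'x',x,'knob from tray',ctr+.097*x)
print('oldtab',onz(a,347.9,238,.014),'dish fill/empty rim ctr approx', onz(a,*T(56,312),.014),onz(a,*T(135,240),.014),onz(a,*T(135,384),.014))
```

```text
knob tri (array([0.5497, 0.0633, 0.1128]), np.float64(0.0002948463393099214)) z.115 [0.549  0.0633 0.115 ] side [0.5475 0.0592 0.115 ]
mag [array([0.493 , 0.0758, 0.067 ])] blue [0.493  0.0764 0.058 ] [0.4922 0.0763 0.0625] (array([0.4926, 0.0764, 0.0606]), np.float64(4.591350858390733e-05))
magside top [0.4918 0.075  0.067 ]
tray corners [array([0.4891, 0.1393, 0.0205]), array([0.4483, 0.1494, 0.0205]), array([0.4613, 0.0187, 0.0205]), array([0.4213, 0.0299, 0.0205])]
tri (array([0.489 , 0.1396, 0.0185]), np.float64(0.0010486016352976063)) [0.487  0.1363 0.0205]
tri (array([0.4478, 0.1497, 0.0198]), np.float64(0.0012010565251151372)) [0.4468 0.1486 0.0205]
tri (array([0.4616, 0.0186, 0.0174]), np.float64(0.00012316940538899037)) [0.4595 0.0143 0.0205]
tri (array([0.4215, 0.0298, 0.0156]), np.float64(0.000717263380823514)) [0.4183 0.023  0.0205]
lips [0.4687 0.1444 0.0205] [0.4413 0.0243 0.0205] 0.1231641512955432 77.11955566680764
disp origin from tray [0.493  0.0756 0.0205] x [ 0.9748 -0.2229  0.    ] knob from tray [0.5496 0.0627 0.0205]
oldtab [ 0.4318 -0.0005  0.014 ] dish fill/empty rim ctr approx [0.4787 0.2065 0.014 ] [0.5143 0.1711 0.014 ] [0.4426 0.1703 0.014 ]
```

The knob triangulates to (0.5495, 0.063, 0.113). From the tray, the dispenser origin is (0.493, 0.0758) with x axis (0.975, -0.223), and both fit the text. The empty dish is on the left (+y). I'll move over with the gripper shut.

Call:
{"api": "play_rows", "payload": {
  "plan": [1,1,0,0,0,0,-1,1,1,0,0,0,0,-1,1,1,0,0,0,0,-1,1,1,0,0,0,0,-1,1,1,0,0,0,0,-1,1,1,0,0,0,0,-1,1,1,0,0,0,0,-1,1,1,0,0,0,0,-1],
  "newtons": 60
}}

```text
clock: 1.3
tool_pos: [0.3729, -0.3274, 0.2425]
eef_rot: [0.0, 0.576, 0.818, 0.0]
force: [1.5, 0.3, 0.3]
finger_gap: 0.003
```

Call:
{"api": "play_rows", "payload": {
  "plan": [1,1,0,0,0,0,-1,1,1,0,0,0,0,-1,1,1,0,0,0,0,-1,1,1,0,0,0,0,-1,1,1,0,0,0,0,-1,1,1,0,0,0,0,-1,1,1,0,0,0,0,-1,0,0,0,0,0,0,-1]
}}

```text
clock: 2.3
tool_pos: [0.5005, -0.058, 0.2422]
eef_rot: [0.0, 0.575, 0.818, 0.0]
force: [0.6, -0.3, 0.7]
finger_gap: 0.002
```

Call:
{"api": "play_rows", "payload": {
  "plan": [0,0,1,0,0,1,-1,0,0,0.5,0,0,1,-1,0,0,0,0,0,1,-1,0,0,0,0,0,1,-1,0,0,0,0,0,1,-1,0,0,0,0,0,1,-1,0,0,0,0,0,0.52,-1,0,0,0,0,0,0,-1]
}}

```text
clock: 3.3
tool_pos: [0.4992, -0.0607, 0.1974]
eef_rot: [0.0, 0.782, 0.623, 0.0]
force: [-0.7, -0.7, -0.2]
finger_gap: 0.0
```

```bash
cat >> h.py <<'E'
from scipy.spatial.transform import Rotation as Ro
O=np.array([.493,.0758,0]);X=np.array([.9748,-.2229,0]);Y=np.array([.2229,.9748,0])
def st(goal=None):
    s=env.observe();q=s['eef_rot'];R=Ro.from_quat([q[1],q[2],q[3],q[0]]).as_matrix();p=s['tool_pos']
    d=p-O
    np.set_printoptions(precision=4,suppress=True)
    print('t',s['clock'],'p',p,'disp',d@X,d@Y,p[2],'toolx deg',np.degrees(np.arctan2(R[1,0],R[0,0])),'tz',R[:,2],'F',s['force'],'gap',s['finger_gap'],'j',s['joints'])
    if goal is not None: print('units',R.T@(np.array(goal)-p)/.03)
    return s,R
E
python3 - <<'E'
from h import *
st([.5495,.063,.136]); snap('top','t2');snap('side','s2')
E
```

```text
t 3.3 p [ 0.4992 -0.0607  0.1974] disp 0.03650050787886411 -0.13162173960964083 0.19743209257338362 toolx deg 77.08703754620815 tz [ 0.0002  0.     -1.    ] F [-0.7234 -0.724  -0.1512] gap 0.00016559486671320414 j [ 0.2704  0.1106 -0.426   0.     -1.034  -2.0666]
units [4.3917 0.7115 2.0482]
```

Call:
{"api": "play_rows", "payload": {
  "plan": [0.9,0.15,0,0,0,0,-1,0.9,0.15,0,0,0,0,-1,0.9,0.15,0,0,0,0,-1,0.9,0.15,0.5,0,0,0,-1,0.8,0.1,0.8,0,0,0,-1,0,0,0.6,0,0,0,-1,0,0,0,0,0,0,-1]
}}

```text
clock: 4.28
tool_pos: [0.5485, 0.0636, 0.1389]
eef_rot: [-0.0, 0.782, 0.624, -0.002]
force: [-0.4, -0.1, 0.8]
finger_gap: -0.001
```

Run:
```python
from h import *
st([.5495,.063,.1055]); a=snap('top','t3');b=snap('side','s3')
cv2.imwrite('pics/s3c.png',cv2.resize(cv2.imread('pics/s3.png')[100:290,230:430],None,fx=3.1,fy=3.1))
```

```text
t 4.275 p [0.5485 0.0636 0.1389] disp 0.056798480939840974 0.0004222908041968249 0.1389212318259527 toolx deg 77.15238510404481 tz [-0.003  -0.0013 -1.    ] F [-0.3875 -0.1475  0.8071] gap -0.0007216881789013186 j [ 0.47    0.2514 -0.3977 -0.0002 -0.925  -2.2649]
units [-0.0081  0.0406  1.114 ]
```

View pics/s3c.png

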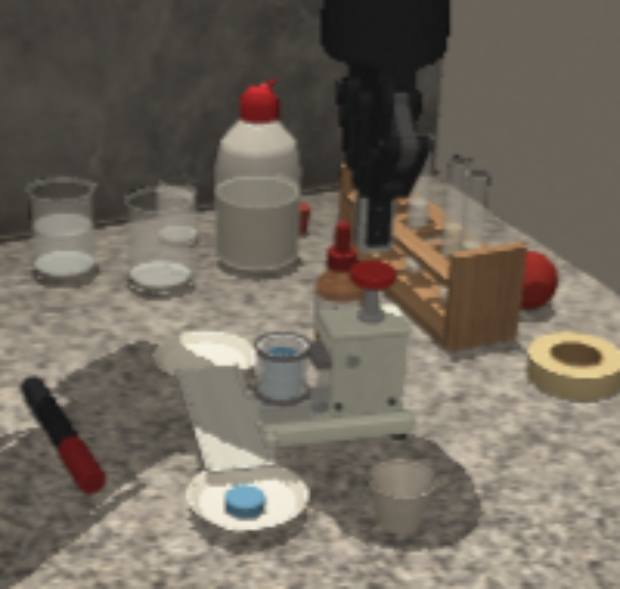

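View pics/t3.png

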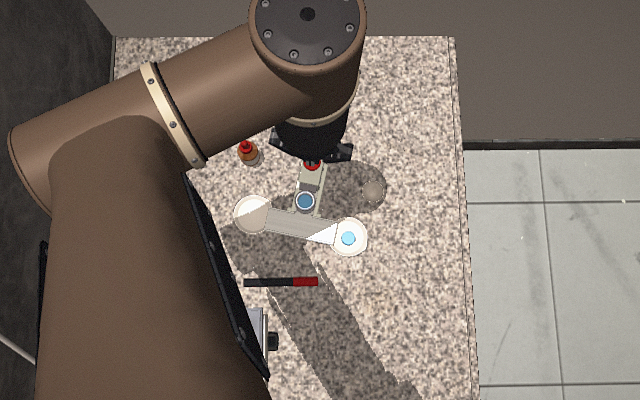

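The fingertips are centred over the knob, so I'll press down slowly and check the position and force.

Call:
{"api": "play_rows", "payload": {
  "plan": [0,0,0.35,0,0,0,-1,0,0,0.12,0,0,0,-1,0,0,0.12,0,0,0,-1,0,0,0.12,0,0,0,-1,0,0,0.12,0,0,0,-1,0,0,0.12,0,0,0,-1,0,0,0.1,0,0,0,-1,0,0,0,0,0,0,-1]
}}

```text
clock: 5.38
tool_pos: [0.5494, 0.0637, 0.1086]
eef_rot: [-0.0, 0.782, 0.623, -0.0]
force: [-1.7, -2.5, 3.7]
finger_gap: 0.001
```

Run:
```python
from h import *
st([.5495,.063,.1055]); a=snap('top','t4');b=snap('side','s4')
cv2.imwrite('pics/s4c.png',cv2.resize(cv2.imread('pics/s4.png')[150:290,230:390],None,fx=4,fy=4))
```

```text
t 5.375 p [0.5494 0.0637 0.1086] disp 0.05765322424611877 0.0008159946066869312 0.10860636900390791 toolx deg 77.0973860427977 tz [-0.0002 -0.0002 -1.    ] F [-1.7066 -2.484   3.6729] gap 0.0008866974985117761 j [ 0.4697  0.2861 -0.4321  0.0001 -0.8529 -2.2657]
units [-0.0233  0.0092  0.1035]
```

View pics/s4c.png

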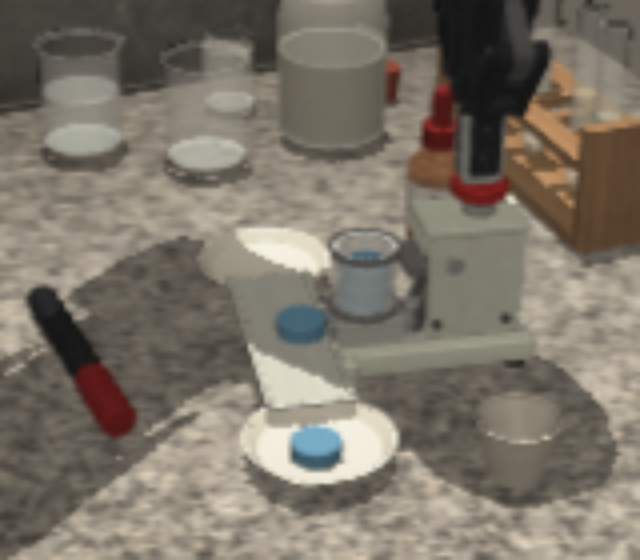

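The tablet is out on the tray, but the travel is only about 17.5 mm, so I'll press the rest of the way.

Call:
{"api": "play_rows", "payload": {
  "plan": [0,0,0.08,0,0,0,-1,0,0,0.06,0,0,0,-1,0,0,0.03,0,0,0,-1,0,0,0,0,0,0,-1]
}}

```text
clock: 5.98
tool_pos: [0.5498, 0.0639, 0.1059]
eef_rot: [0.0, 0.782, 0.624, 0.001]
force: [-9.8, -0.8, 23.2]
finger_gap: 0.003
```

The stop was reached: force rose to 23 N and the tip stopped 20 mm below the knob's top position. Now I'll let it rise.

Call:
{"api": "play_rows", "payload": {
  "plan": [0,0,-0.2,0,0,0,-1,0,0,-0.2,0,0,0,-1,0,0,-0.2,0,0,0,-1,0,0,-0.2,0,0,0,-1,0,0,-0.4,0,0,0,-1,0,0,-0.9,0,0,0,-1,0,0,-1,0,0,0,-1,0,0,0,0,0,0,-1]
}}

```text
clock: 6.98
tool_pos: [0.5509, 0.0644, 0.1997]
eef_rot: [0.001, 0.782, 0.623, 0.002]
force: [0.6, 0.3, 0.1]
finger_gap: -0.0
```

Run:
```python
from h import *
st(); a=snap('top','t5');b=snap('side','s5')
cv2.imwrite('pics/s5c.png',cv2.resize(cv2.imread('pics/s5.png')[150:290,230:390],None,fx=4,fy=4))
cv2.imwrite('pics/t5c.png',cv2.resize(cv2.imread('pics/t5.png')[130:270,220:380],None,fx=4,fy=4))
for d in(a,b):
    h=cv2.cvtColor(d['img'],cv2.COLOR_RGB2HSV); m=((h[...,0]>95)&(h[...,0]<115)&(h[...,1]>70)&(h[...,2]>50)).astype(np.uint8)
    m[:150]=0;m[290:]=0;m[:,:230]=0;m[:,390:]=0
    n,_,s,c=cv2.connectedComponentsWithStats(m)
    for i in range(1,n):
        if s[i][4]>20:
            p=onz(d,*c[i],.028); print(s[i],c[i],p,(p-O)@X,(p-O)@Y)
```

```text
t 6.975 p [0.5509 0.0644 0.1997] disp 0.05893375423507816 0.0018150324622070136 0.19972693435886416 toolx deg 77.11794066383798 tz [ 0.0047  0.0018 -1.    ] F [0.5774 0.2799 0.0757] gap -1.0503203719507015e-05 j [ 0.4699  0.1915 -0.3213  0.0005 -1.0529 -2.2658]
[298 196  14  12 132] [304.6894 201.447 ] [0.4975 0.0768 0.028 ] 0.0041402084872410256 0.001971163495118852
[294 218  14  13 143] [300.7063 224.0559] [0.4564 0.0843 0.028 ] -0.03754413430873706 0.00012754817795325034
[342 232  13  13 109] [347.8716 237.578 ] [0.431  0.0005 0.028 ] -0.04368524276924572 -0.08727755123167524
[297 227  12   9  88] [302.625  230.8977] [0.4538 0.0769 0.028 ] -0.038469874481712546 -0.00762454812924128
[303 257  12  10 103] [308.6019 261.3786] [ 0.4217 -0.0252  0.028 ] -0.04704592459745739 -0.11430927170482282
```

View pics/s5c.png

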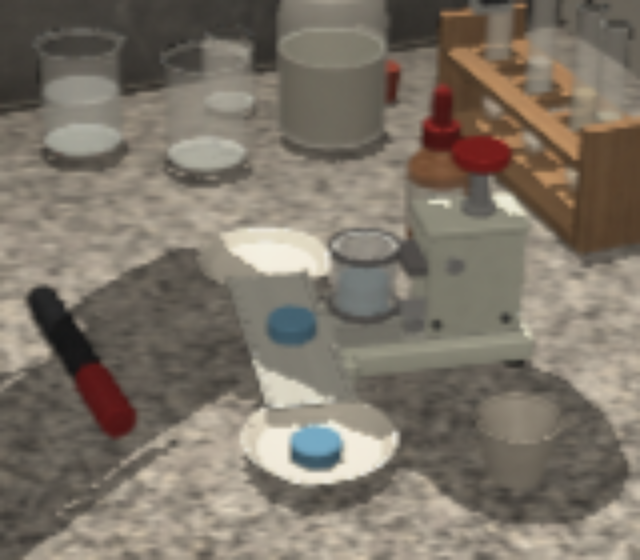

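View pics/t5c.png

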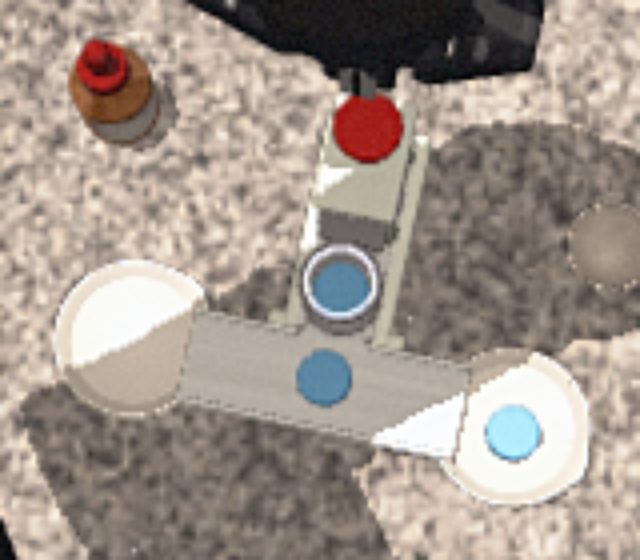

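The tablet lies flat at dispenser (-0.0375, 0.000), the knob is up, and the stack has dropped. I'll move to the tray behind the tablet, on the -y side.

Call:
{"api": "play_rows", "payload": {
  "plan": [-0.4,-0.82,0,0,0,0,-1,-0.4,-0.82,0,0,0,0,-1,-0.4,-0.82,0,0,0,0,-1,-0.26,-0.82,0,0,0,0,-1,0,0,1,0,0,0,-1,0,0,1,0,0,0,-1,0,0,1,0,0,0,-1,0,0,0,0,0,0,-1]
}}

```text
clock: 8.07
tool_pos: [0.4417, 0.0421, 0.1045]
eef_rot: [-0.001, 0.782, 0.623, -0.003]
force: [0.0, -0.1, 1.4]
finger_gap: 0.001
```

Run:
```python
from h import *
st(O+X*-.0395+Y*-.042+[0,0,.0315]); a=snap('top','t6');b=snap('side','s6')
cv2.imwrite('pics/s6c.png',cv2.resize(cv2.imread('pics/s6.png')[130:290,230:390],None,fx=3.7,fy=3.7))
```

```text
t 8.075 p [0.4417 0.0421 0.1045] disp -0.04247241664420591 -0.044256086868438495 0.1045416103006676 toolx deg 77.07732643978926 tz [-0.0053 -0.0027 -1.    ] F [ 0.0213 -0.1058  1.3559] gap 0.0007915960499108637 j [ 0.5416  0.1259 -0.6622 -0.0006 -0.7886 -2.3376]
units [0.0847 0.1104 2.4339]
```

View pics/s6c.png

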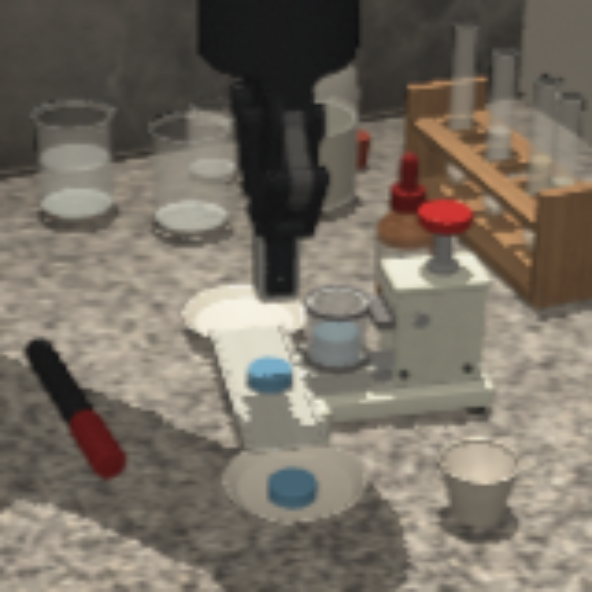

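Call:
{"api": "play_rows", "payload": {
  "plan": [0.06,0.08,0.8,0,0,0,-1,0,0,0.8,0,0,0,-1,0,0,0.4,0,0,0,-1,0,0,0,0,0,0,-1]
}}

```text
clock: 8.68
tool_pos: [0.4466, 0.0443, 0.0469]
eef_rot: [0.0, 0.782, 0.623, -0.0]
force: [-0.0, -0.3, 0.4]
finger_gap: 0.0
```

Run:
```python
from h import *
st(O+X*-.0395+Y*-.042+[0,0,.0315]); a=snap('top','t7');b=snap('side','s7')
cv2.imwrite('pics/s7c.png',cv2.resize(cv2.imread('pics/s7.png')[130:290,230:390],None,fx=3.7,fy=3.7))
cv2.imwrite('pics/t7c.png',cv2.resize(cv2.imread('pics/t7.png')[130:270,220:380],None,fx=4,fy=4))
```

```text
t 8.675 p [0.4466 0.0443 0.0469] disp -0.038241035461719274 -0.04102387029000062 0.04686488838274964 toolx deg 77.10740982361163 tz [-0.0004 -0.0004 -1.    ] F [-0.0264 -0.2603  0.3847] gap 0.0004728102527301185 j [ 0.5407  0.2257 -0.7202  0.0002 -0.6254 -2.3366]
units [-0.0322 -0.0417  0.5122]
```

View pics/s7c.png

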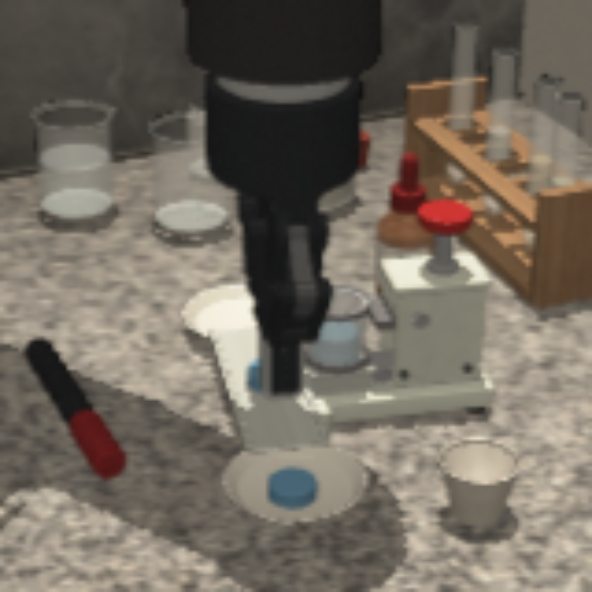

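View pics/t7c.png

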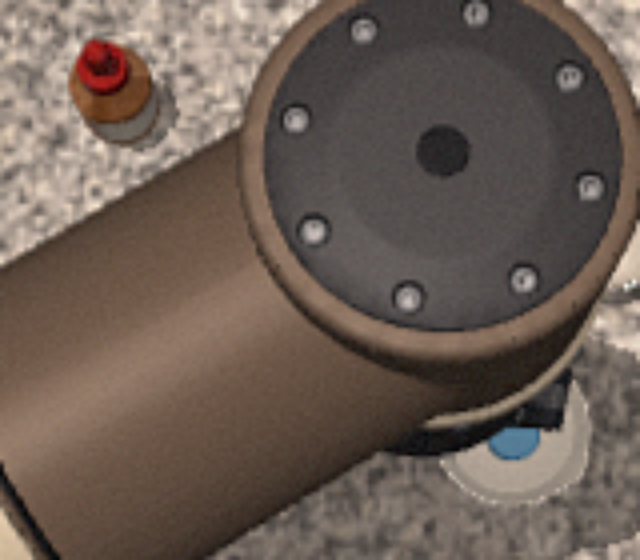

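The fingertip hangs over the tray behind the tablet. I'll lower it, then push gently in +tool x.

Call:
{"api": "play_rows", "payload": {
  "plan": [0,-0.04,0.3,0,0,0,-1,0,0,0.2,0,0,0,-1,0,0,0,0,0,0,-1]
}}

```text
clock: 9.15
tool_pos: [0.4449, 0.0444, 0.0312]
eef_rot: [-0.0, 0.782, 0.623, -0.001]
force: [0.4, -1.0, 0.3]
finger_gap: 0.001
```

Run:
```python
from h import *
st(O+X*-.0395+Y*-.01+[0,0,.0315])
```

```text
t 9.15 p [0.4449 0.0444 0.0312] disp -0.03985854995871588 -0.041311771856456736 0.031237020523824918 toolx deg 77.09807293066292 tz [-0.0009 -0.0005 -1.    ] F [ 0.4303 -1.0498  0.331 ] gap 0.0008744817632385824 j [ 0.5428  0.2525 -0.7384 -0.     -0.5811 -2.3387]
units [ 1.0438  0.0117 -0.0095]
```

Call:
{"api": "play_rows", "payload": {
  "plan": [0.18,0,0,0,0,0,-1,0.18,0,0,0,0,0,-1,0.18,0,0,0,0,0,-1,0.18,0,0,0,0,0,-1,0.18,0,0,0,0,0,-1,0.18,0,0,0,0,0,-1,0.18,0,0,0,0,0,-1,0,0,0,0,0,0,-1]
}}

```text
clock: 10.15
tool_pos: [0.4539, 0.0818, 0.0317]
eef_rot: [0.0, 0.782, 0.623, 0.0]
force: [0.2, 0.1, -0.8]
finger_gap: 0.003
```

Run:
```python
from h import *
st(O+X*-.0395+Y*.04+[0,0,.0315])
a=snap('top','t8');b=snap('side','s8')
cv2.imwrite('pics/s8c.png',cv2.resize(cv2.imread('pics/s8.png')[180:290,270:390],None,fx=5,fy=5))
cv2.imwrite('pics/t8c.png',cv2.resize(cv2.imread('pics/t8.png')[130:270,220:380],None,fx=4,fy=4))
```

```text
t 10.15 p [0.4539 0.0818 0.0317] disp -0.03946179822073916 -0.002822693768870261 0.03170255163389918 toolx deg 77.12574863925734 tz [ 0.0002  0.0001 -1.    ] F [ 0.187   0.1027 -0.761 ] gap 0.0031596675859933824 j [ 0.6073  0.2701 -0.7083  0.     -0.5923 -2.4028]
units [ 1.4274 -0.001   0.0069]
```

View pics/s8c.png

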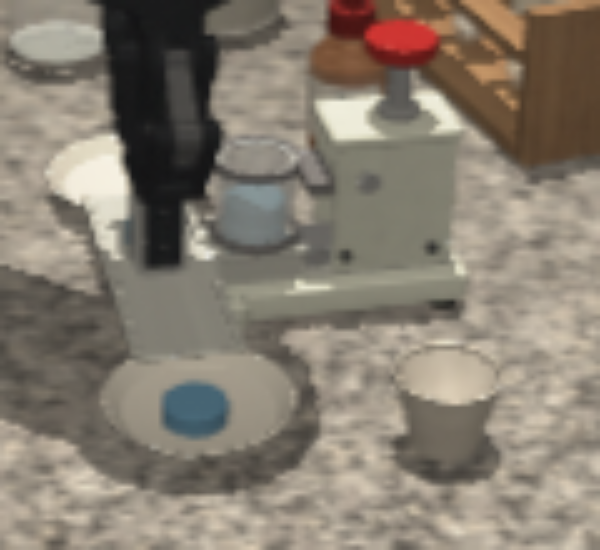

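View pics/t8c.png

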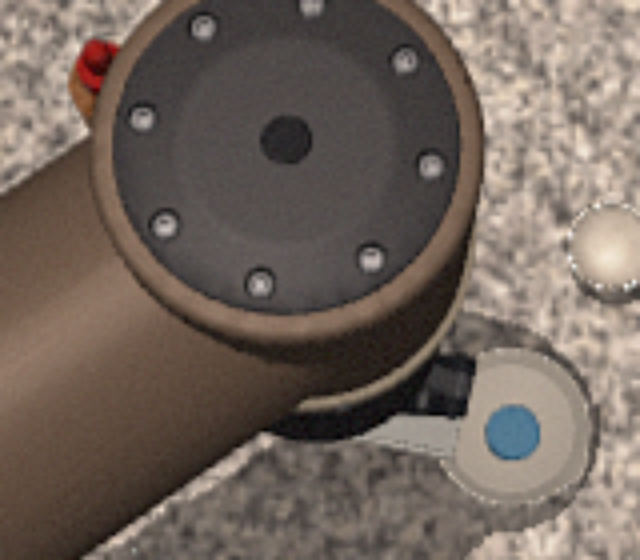

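Run:
```python
from h import *
b=imaging.read_camera('side')
p=onz(b,302.9,233.2,.0207);print((p-O)@X,(p-O)@Y)
h=cv2.cvtColor(b['img'],cv2.COLOR_RGB2HSV); m=((h[...,0]>92)&(h[...,0]<118)&(h[...,1]>60)&(h[...,2]>40)).astype(np.uint8)
n,_,s,c=cv2.connectedComponentsWithStats(m[190:245,280:320])
print(s[1:]+[280,190,0,0,0],c[1:]+[280,190])
for y in(.005,.01,.015,.02,.025):
  print(y,[proj(b,O+X*-.038+Y*y+[0,0,.023]+.0125*(np.cos(t)*X+np.sin(t)*Y))[0].round(1) for t in (np.pi*.75,np.pi,np.pi*1.25)], proj(b,O+X*-.038+Y*y+[0,0,.023]))
```

```text
-0.03732606430545659 -0.004557268327236713
[] []
0.005 [np.float64(296.7), np.float64(295.7), np.float64(298.2)] [301.73203134 229.86767348]
0.01 [np.float64(296.3), np.float64(295.2), np.float64(297.8)] [301.29692972 228.63918955]
0.015 [np.float64(295.9), np.float64(294.8), np.float64(297.3)] [300.86597938 227.42242649]
0.02 [np.float64(295.5), np.float64(294.4), np.float64(296.9)] [300.43912118 226.21721736]
0.025 [np.float64(295.1), np.float64(294.0), np.float64(296.5)] [300.0162971  225.02339836]
```

Call:
{"api": "play_rows", "payload": {
  "plan": [0.18,0,0,0,0,0,-1,0.18,0,0,0,0,0,-1,0.18,0,0,0,0,0,-1,0.18,0,0,0,0,0,-1,0.18,0,0,0,0,0,-1,0.18,0,0,0,0,0,-1,0.18,0,0,0,0,0,-1,0,0,0,0,0,0,-1]
}}

```text
clock: 11.3
tool_pos: [0.4624, 0.1187, 0.0317]
eef_rot: [0.0, 0.782, 0.623, 0.0]
force: [-1.0, 0.4, -0.4]
finger_gap: -0.002
```

Run:
```python
from h import *
st(O+X*-.0395+Y*.064+[0,0,.0315])
a=snap('top','t9');b=snap('side','s9')
cv2.imwrite('pics/s9c.png',cv2.resize(cv2.imread('pics/s9.png')[180:290,270:390],None,fx=5,fy=5))
cv2.imwrite('pics/t9c.png',cv2.resize(cv2.imread('pics/t9.png')[130:270,220:380],None,fx=4,fy=4))
```

```text
t 11.3 p [0.4624 0.1187 0.0317] disp -0.03944272173576694 0.03501254034452741 0.03170888731613017 toolx deg 77.12515686677419 tz [ 0.0002  0.0001 -1.    ] F [-1.0483  0.3539 -0.3848] gap -0.0019629178671743833 j [ 0.6649  0.2916 -0.6731  0.     -0.606  -2.4604]
units [ 0.9661 -0.0017  0.0071]
```

View pics/s9c.png

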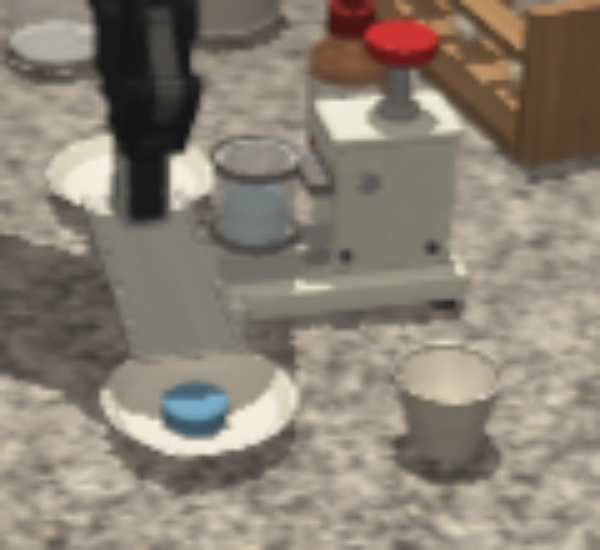

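View pics/t9c.png

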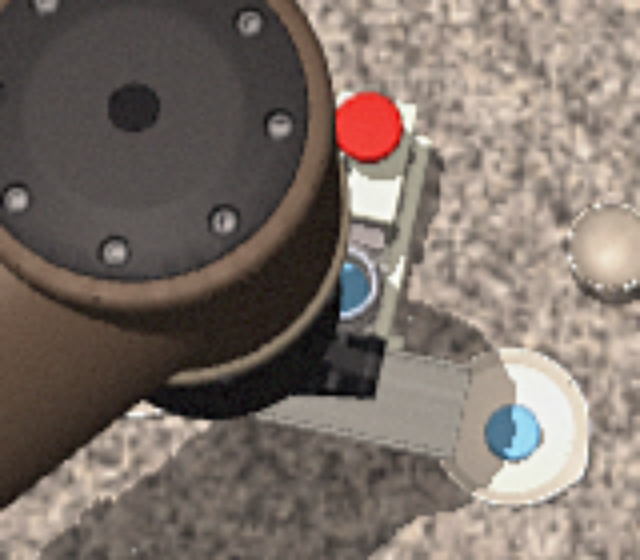

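Call:
{"api": "play_rows", "payload": {
  "plan": [0.16,0,0,0,0,0,-1,0.16,0,0,0,0,0,-1,0.16,0,0,0,0,0,-1,0.16,0,0,0,0,0,-1,0.16,0,0,0,0,0,-1,0.14,0,0,0,0,0,-1,0.12,0,0,0,0,0,-1,0,0,0,0,0,0,-1]
}}

```text
clock: 12.4
tool_pos: [0.4693, 0.1495, 0.0317]
eef_rot: [0.0, 0.782, 0.623, 0.0]
force: [-0.6, 0.0, 0.2]
finger_gap: 0.001
```

Run:
```python
from h import *
st(O+X*-.0395+Y*.066+[0,0,.0315])
a=snap('top','t10');b=snap('side','s10')
cv2.imwrite('pics/s10c.png',cv2.resize(cv2.imread('pics/s10.png')[180:290,270:390],None,fx=5,fy=5))
cv2.imwrite('pics/t10c.png',cv2.resize(cv2.imread('pics/t10.png')[130:270,220:380],None,fx=4,fy=4))
```

```text
t 12.4 p [0.4693 0.1495 0.0317] disp -0.039496815026914094 0.06658887425980259 0.031686255503492286 toolx deg 77.109607508542 tz [ 0.  0. -1.] F [-0.6422  0.0034  0.1505] gap 0.0008836194803740641 j [ 0.7084  0.3117 -0.6395  0.     -0.6196 -2.5041]
units [-0.0198  0.      0.0062]
```

View pics/s10c.png

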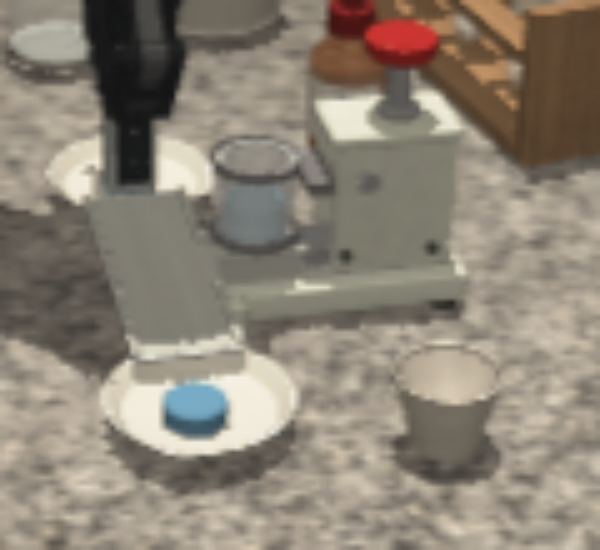

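View pics/t10c.png

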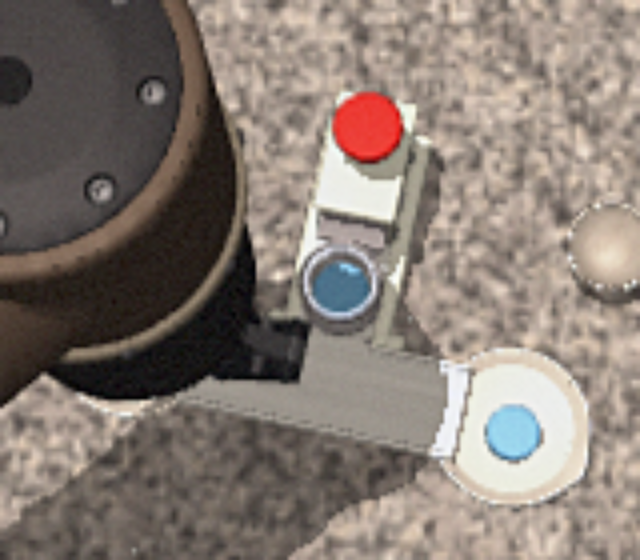

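The tray is empty on the near side and the finger is at the lip. I'll raise the finger and move it away to look.

Call:
{"api": "play_rows", "payload": {
  "plan": [0,0,-0.2,0,0,0,-1,0,0,-0.6,0,0,0,-1,0,0,-1,0,0,0,-1,0,0,-1,0,0,0,-1,0,0,-1,0,0,0,-1,0,0,-1,0,0,0,-1,0,0,-1,0,0,0,-1,-1,0,0,0,0,0,-1]
}}

```text
clock: 13.5
tool_pos: [0.4641, 0.1213, 0.2086]
eef_rot: [0.0, 0.781, 0.624, 0.003]
force: [0.0, -0.5, -0.7]
finger_gap: -0.005
```

Call:
{"api": "play_rows", "payload": {
  "plan": [-1,0,0,0,0,0,-1,-1,0,0,0,0,0,-1,-1,0,0,0,0,0,-1,-1,0,0,0,0,0,-1,-1,0,0,0,0,0,-1,-1,0,0,0,0,0,-1,-1,0,0,0,0,0,-1,0,0,0,0,0,0,-1]
}}

```text
clock: 14.5
tool_pos: [0.4149, -0.086, 0.2061]
eef_rot: [0.0, 0.783, 0.622, 0.0]
force: [0.2, -0.4, -0.1]
finger_gap: 0.001
```

Run:
```python
from h import *
st()
a=snap('top','t11');b=snap('side','s11')
cv2.imwrite('pics/s11c.png',cv2.resize(cv2.imread('pics/s11.png')[180:290,270:390],None,fx=5,fy=5))
cv2.imwrite('pics/t11c.png',cv2.resize(cv2.imread('pics/t11.png')[130:270,220:380],None,fx=4,fy=4))
```

```text
t 14.5 p [ 0.4149 -0.086   0.2061] disp -0.04004748256022664 -0.17516666468030062 0.2060538325560015 toolx deg 76.95757090586719 tz [ 0.0003  0.0001 -1.    ] F [ 0.2088 -0.3664 -0.1246] gap 0.0006989953561405268 j [ 0.2652 -0.0397 -0.5627 -0.     -1.0475 -2.0636]
```

View pics/s11c.png

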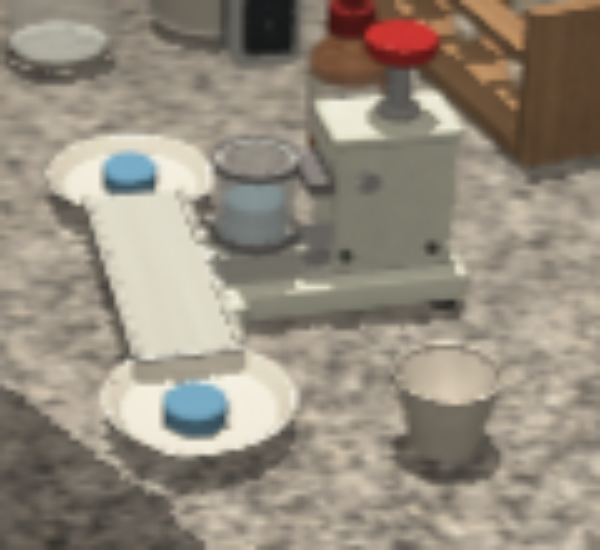

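View pics/t11c.png

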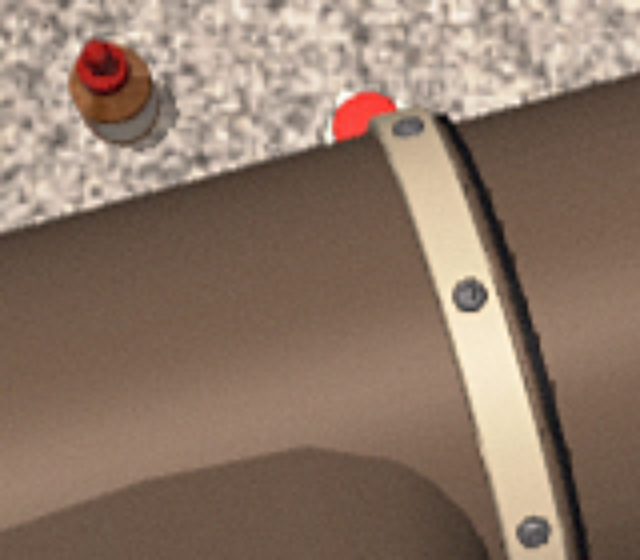

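In the side view the tablet is in the left dish at crop (130,173). The arm blocks the top view, so I'll move it on to check there.

Call:
{"api": "play_rows", "payload": {
  "plan": [-1,0.7,-0.5,0,0,0,-1,-1,0.7,0,0,0,0,-1,-1,0.7,0,0,0,0,-1,-1,0.7,0,0,0,0,-1,-1,0.7,0,0,0,0,-1,-1,0.6,0,0,0,0,-1,-1,0.6,0,0,0,0,-1,-1,0,0,0,0,0,-1]
}}

```text
clock: 15.6
tool_pos: [0.5009, -0.3505, 0.2201]
eef_rot: [-0.0, 0.782, 0.624, -0.0]
force: [-0.2, 0.2, -1.0]
finger_gap: 0.001
```

```bash
cat > chk.py <<'E'
from h import *
import sys;n=sys.argv[1]
st()
a=snap('top','t'+n);b=snap('side','s'+n)
cv2.imwrite(f'pics/s{n}c.png',cv2.resize(cv2.imread(f'pics/s{n}.png')[190:240,270:330],None,fx=10,fy=10,interpolation=cv2.INTER_CUBIC))
cv2.imwrite(f'pics/t{n}c.png',cv2.resize(cv2.imread(f'pics/t{n}.png')[130:270,220:380],None,fx=4,fy=4))
for d in(a,b):
    h=cv2.cvtColor(d['img'],cv2.COLOR_RGB2HSV); m=((h[...,0]>95)&(h[...,0]<115)&(h[...,1]>70)&(h[...,2]>50)).astype(np.uint8)
    m[:150]=0;m[290:]=0;m[:,:230]=0;m[:,390:]=0
    k,_,s,c=cv2.connectedComponentsWithStats(m)
    for i in range(1,k):
        if s[i][4]>20:
            p=onz(d,*c[i],.014); print(s[i],c[i],p,(p-O)@X,(p-O)@Y)
E
python3 chk.py 12
```

```text
t 15.6 p [ 0.5009 -0.3505  0.2201] disp 0.1026992778231974 -0.4137855279935831 0.2201387415844884 toolx deg 77.16548219276625 tz [-0.0006  0.0001 -1.    ] F [-0.2375  0.1594 -1.0263] gap 0.0010457102584945372 j [-0.2914  0.2702 -0.1666  0.0001 -1.1346 -1.5035]
[298 196  15  12 134] [304.8433 201.5299] [0.4999 0.0768 0.014 ] 0.006536221206771161 0.0024863695213325123
[245 208  13  13 141] [250.844  213.8511] [0.4784 0.1752 0.014 ] -0.03639915082962334 0.09367557478001065
[342 232  13  13 142] [347.8944 237.9577] [ 0.4319 -0.0005  0.014 ] -0.042599398298142195 -0.0880015831644387
[291 211  10   7  62] [295.3871 214.0645] [0.4771 0.1716 0.014 ] -0.036897915748150004 0.08981943027748848
[303 257  12  10 103] [308.6019 261.3786] [ 0.43   -0.0067  0.014 ] -0.04304641498645621 -0.09441852755466051
```

View pics/s12c.png

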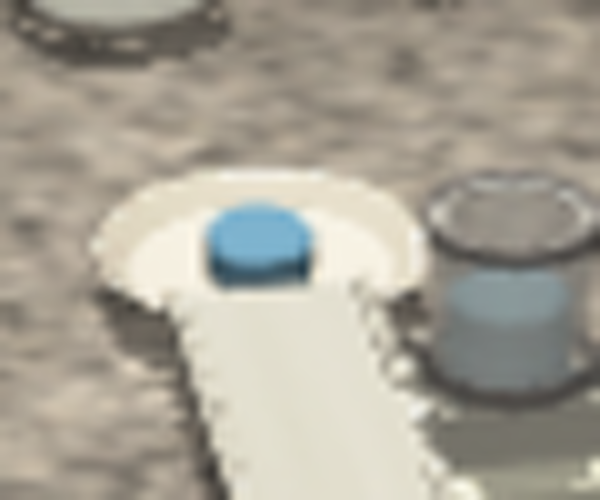

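View pics/t12c.png

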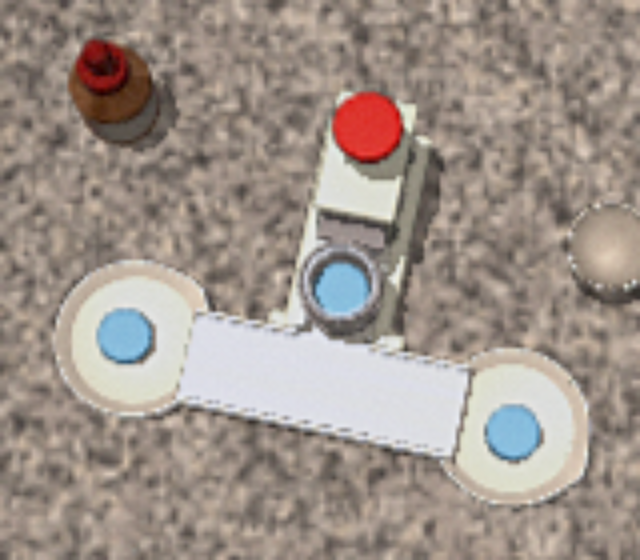

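The tablet lies flat in the left dish at top-crop (125,335). It shows the same 13×13 px round outline as the old tablet, about 6 mm from the dish centre and clear of the lip. I'll hand in.

```bash
python3 -c "
from station import ticket; print(ticket.sign_off())"
```

```text
the job is handed in; nothing more can be done
None
```

The blue tablet lies flat in the dish that was empty (the left one), and I handed the job in at about 15.6 s of the 43 s limit. The sign-off gives no verdict.

**What I did:** I pressed the plunger once with the shut fingertips. The first press stopped at about 17.5 mm, so I pressed on to the stop, where the force reached 23 N, and then let it rise. The tablet came to lie on the tray at dispenser x −0.0375, y 0.000. I lowered the fingertips onto its −y side, 2–3 mm above the tray floor, and pushed it slowly off the +y lip. Then I raised the arm and moved it clear.

**Last checks, from both cameras:**
- **Ejected tablet:** it is about 6 mm from the dish centre, against a limit of 22 mm. In the top view it shows the same round outline as the old tablet, and it is clear of the lip.
- **Dispenser:** the plunger is up. The tray is empty, and the stack has dropped and stands inside the magazine.
- **Other things:** the old tablet reads at the same pixels as at the start. The dishes, dropper bottle and crucible look unmoved. The marker was last seen in the picture taken just before the push, looking unmoved, and the last close-ups did not cover it.

**Disagreement:** the side camera reads y about 4 to 8 mm lower than the top camera. I relied on the top view; either reading puts the tablet well inside the dish.

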